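Switch on the test desk in its start-up order

TASK

Switch on the test desk in its start-up order: lightly tap down the raised, black-dotted end of the rocker on the red switch, then on the yellow one, then on the blue one, so that each rocker tips right over and stays on. Only touch the rockers with the fingertips: do not lift the switches or shove them about, leave the grey switch off, and do not disturb the phone, mouse and mug.

Things in the scene. Friction and masses are not known exactly. Their poses are not given: they have to be found in the camera images.
- red_switch: Loose desk switch with a red rocker: white box 92 (own x) x 62 x 22 mm high, 0.2 to 0.6 kg, rubber sole; origin at the centre of its underside, z up. Its rocker, a plate 70 (along x) x 46 x 6 mm, is centred on a hinge along own y, 42 mm above the origin. Off, it leans 0.30 rad: the +x end, with a 14 mm black dot, is raised (top edge 55 mm above the desk).
- red_rocker (a joint): Tilt of the red rocker, rad: 0 off (dotted end fully raised; starts at 0 to 0.06), 0.30 level, 0.60 the stop (dotted end down). It stays where it is left; beyond 0.42 it is on. It turns against a steady friction of 0.045 N m: about 2 N at the dot, 3.5 N at 13 mm from the hinge. Past the stop the whole rocker sinks up to 6 mm on a spring (4 N at first, 16 N at the bottom). Over 20 N is too hard.
- red_tap (a point): Centre of the black dot on the upper face of the red rocker, 25 mm from the hinge; about 52 mm above the desk when off, 37 mm when fully on. It moves with the rocker.
- yellow_switch: Loose desk switch with a yellow rocker: white box 92 (own x) x 62 x 22 mm high, 0.2 to 0.6 kg, rubber sole; origin at the centre of its underside, z up. Its rocker, a plate 70 (along x) x 46 x 6 mm, is centred on a hinge along own y, 42 mm above the origin. Off, it leans 0.30 rad: the +x end, with a 14 mm black dot, is raised (top edge 55 mm above the desk).
- yellow_rocker (a joint): Tilt of the yellow rocker, rad: 0 off (dotted end fully raised; starts at 0 to 0.06), 0.30 level, 0.60 the stop (dotted end down). It stays where it is left; beyond 0.42 it is on. It turns against a steady friction of 0.045 N m: about 2 N at the dot, 3.5 N at 13 mm from the hinge. Past the stop the whole rocker sinks up to 6 mm on a spring (4 N at first, 16 N at the bottom). Over 20 N is too hard.
- yellow_tap (a point): Centre of the black dot on the upper face of the yellow rocker, 25 mm from the hinge; about 52 mm above the desk when off, 37 mm when fully on. It moves with the rocker.
- blue_switch: Loose desk switch with a blue rocker: white box 92 (own x) x 62 x 22 mm high, 0.2 to 0.6 kg, rubber sole; origin at the centre of its underside, z up. Its rocker, a plate 70 (along x) x 46 x 6 mm, is centred on a hinge along own y, 42 mm above the origin. Off, it leans 0.30 rad: the +x end, with a 14 mm black dot, is raised (top edge 55 mm above the desk).
- blue_rocker (a joint): Tilt of the blue rocker, rad: 0 off (dotted end fully raised; starts at 0 to 0.06), 0.30 level, 0.60 the stop (dotted end down). It stays where it is left; beyond 0.42 it is on. It turns against a steady friction of 0.045 N m: about 2 N at the dot, 3.5 N at 13 mm from the hinge. Past the stop the whole rocker sinks up to 6 mm on a spring (4 N at first, 16 N at the bottom). Over 20 N is too hard.
- blue_tap (a point): Centre of the black dot on the upper face of the blue rocker, 25 mm from the hinge; about 52 mm above the desk when off, 37 mm when fully on. It moves with the rocker.
- grey_switch: Loose desk switch with a grey rocker: white box 92 (own x) x 62 x 22 mm high, 0.2 to 0.6 kg, rubber sole; origin at the centre of its underside, z up. Its rocker, a plate 70 (along x) x 46 x 6 mm, is centred on a hinge along own y, 42 mm above the origin. Off, it leans 0.30 rad: the +x end, with a 14 mm black dot, is raised (top edge 55 mm above the desk).
- grey_rocker (a joint): Tilt of the grey rocker, rad: 0 off (dotted end fully raised; starts at 0 to 0.06), 0.30 level, 0.60 the stop (dotted end down). It stays where it is left; beyond 0.42 it is on. It turns against a steady friction of 0.045 N m: about 2 N at the dot, 3.5 N at 13 mm from the hinge. Past the stop the whole rocker sinks up to 6 mm on a spring (4 N at first, 16 N at the bottom). Over 20 N is too hard.
- grey_tap (a point): Centre of the black dot on the upper face of the grey rocker, 25 mm from the hinge; about 52 mm above the desk when off, 37 mm when fully on. It moves with the rocker.
- phone: Loose dark smartphone lying flat, 150 (own x) x 72 x 8 mm; origin at the centre of its underside. Bystander.
- mouse: Loose red computer mouse, 105 (own x) x 60 x 34 mm high; origin at the centre of its underside. Bystander.
- mug: Loose blue mug, 80 mm wide, 92 mm high, handle at own +y; origin at the centre of its underside. Bystander.
Things that resemble listed ones, but are neither listed nor needed, are in the scene too. What is shaped like the blue_switch but pink is not meant.

How it is judged (in metres and radians):
On the way, in this order (a step that is already met when the one before it is completed fails the run):
1. red rocker tipped on, yellow and blue still off (value of joint red_rocker above 0.42 rad and value of joint each of yellow_rocker, blue_rocker below 0.2 rad), for 0.1 s.
2. yellow rocker tipped on, red on, blue still off (value of joint each of red_rocker, yellow_rocker above 0.42 rad and value of joint blue_rocker below 0.2 rad), for 0.1 s.
3. blue rocker tipped on, red and yellow on (value of joint each of red_rocker, yellow_rocker, blue_rocker above 0.42 rad), for 0.1 s.
At the end, for the whole second after the job is handed in: Red, yellow and blue rockers each beyond 0.42 rad (of 0.60), grey below 0.15 rad; every switch upright at rest on the desk within 25 mm of where it stood; phone, mouse and mug within 10 mm of where they lay (all of step 3 and value of joint grey_rocker below 0.15 rad and distance of each of red_switch, yellow_switch, blue_switch, grey_switch from where it was at the start of the episode below 0.025 m and height (world z) of each of red_switch, yellow_switch, blue_switch, grey_switch below 0.004 m and linear speed of each of red_switch, yellow_switch, blue_switch, grey_switch below 0.02 m/s and angle between each of red_switch, yellow_switch, blue_switch, grey_switch's own z axis and vertical below 0.1 rad and distance of each of phone, mouse, mug from where it was at the start of the episode below 0.01 m); the robot touches nothing.
It fails at once if a rocker is tipped out of order: yellow before red is on, or blue before red and yellow are on ((not (value of joint yellow_rocker below 0.2 rad) and not (value of joint red_rocker above 0.42 rad)) or (not (value of joint blue_rocker below 0.2 rad) and not (value of joint each of red_rocker, yellow_rocker above 0.42 rad))).
It fails at once if the grey rocker is tipped (value of joint grey_rocker above 0.15 rad).
It fails at once if a switch is lifted off the desk (more than 8 mm), tipped, or shoved more than 25 mm from where it stood (height (world z) of any of red_switch, yellow_switch, blue_switch, grey_switch above 0.008 m or angle between any of red_switch, yellow_switch, blue_switch, grey_switch's own z axis and vertical above 0.2 rad or distance of any of red_switch, yellow_switch, blue_switch, grey_switch from where it was at the start of the episode above 0.025 m).
It fails at once if a switch is pressed harder than 20 N (contact force between any of the fingers, the arm and red_switch above 20 N or contact force between any of the fingers, the arm and yellow_switch above 20 N or contact force between any of the fingers, the arm and blue_switch above 20 N or contact force between any of the fingers, the arm and grey_switch above 20 N).
It fails at once if phone, mouse or mug is moved by more than 10 mm (distance of any of phone, mouse, mug from where it was at the start of the episode above 0.01 m).
It also fails if it takes over 45 s, if anything falls off the work surface, if the arm or the gripper's body presses on something with over 40 N, if the wrist force passes 120 N, or if a joint passes its speed limit or range.

ROBOT

A 7-joint arm with a two-finger parallel gripper is mounted at the origin on the work surface. World frame = base frame: x ahead of the robot, y to its left, z up, the work surface at z = 0. Lengths are in mm, angles in rad, forces in N, time in s.
With the tool pointing down it reaches from about 400 to 875 mm from the base axis. Payload 4.4 kg.
Tool frame: the origin (TCP) lies between the finger pads; the fingertips stand ctrl.tip_reach ahead of it and the grasp point (between the pads) lies 8 mm behind it (ctrl.tip_reach is the distance from the TCP to the fingertips, in mm); z points along the fingers, y is the direction in which the jaws open and shut (so a half turn about z gives the same grasp; the last joint's range is limited). The gripper opens to 85 mm and grips with 20 to 120 N. Pads are 22 mm wide; open, the fingers measure 114 mm over their backs; the gripper's body (76 mm by 85 mm) begins 54 mm behind the grasp point. The pads swing forward as they close: fully open they stand 13 mm farther back than shut.
Start: joints at [1.226, 0.628, 0.038, 1.517, -0.027, 0.996, -0.02], TCP at [178.909, -624.907, 242.313] pointing down, gripper open.
Joint ranges: [-3.06, 3.06], [-0.37, 2.12], [-1.25, 1.32], [0.18, 2.47], [-1.1, 4.24], [0.23, 1.98], [-2.94, 2.94]. Speed limits (rad/s): [2.57, 2.57, 3.14, 3.14, 3.14, 3.14, 3.14].

INTERFACE

Orientations are given as [roll, pitch, yaw] about the fixed x, y, z axes, in that order (R = Rz(yaw) Ry(pitch) Rx(roll)).
In Python, from cell import status, viewer, order, ctrl gives the robot as it stands.
- The arm moves only by the tool play_rows, never from a script. Its argument "series" is a list of rows, each a list of 5 numbers: the shift along the tool's x, y, z in cm, then the turn about the tool's z in degrees, then the closure, from 0 (fully open) to 1 (shut). In form: [[x, y, z, yaw, gripper], ...]. A call has 1 to 8 rows; each row is the pose to reach, as a shift and turn from the pose commanded when the call began, along the tool's axes at that moment; what a row does not reach only later rows make up. A row lasts 1/10 s, in which the tool goes at most 50 mm and 8.59 degrees, less where a joint would pass 70% of its speed; a pose out of reach is approached as far as the arm can. A call with a gripper value outside its range is refused whole. The fingers move at their own pace and stop on an object; the grip force is fixed at half the most. Time passes only in rows, so rows that repeat a pose let the fingers close. It gives the time, the measured TCP pose, the force and the opening at its end, in the units of the state.
- status.read_state(): the state, without advancing time (a new reading comes with each control period).
- viewer.get_image(name): name is "side" or "top" or "wrist"; returns a dict with "img" (384x512x3 uint8, red, green, blue), "vfov" (degrees; the focal length in pixels is half the picture's height over the tangent of half this angle, whatever the lens; pixels are square), "cx", "cy" (the principal point, pixels), "rvec" (rotation vector, rad) and "tvec" (3), from world to camera coordinates, as OpenCV has them; the wrist camera has in their place "tool_from_camera" (4x4, takes a point from camera to tool coordinates, whose origin is the TCP and whose axes are the flange's). Camera axes: x right, y down, z forward; pixel columns grow to the right and rows downward; lengths in mm; the calibration is good to about 2 mm. A picture is of the moment at which its call begins: read the wrist's pose just before it. There is no depth.
- order.finish_job(): hands the job in, once; it reports no verdict.
The state is a dict: "clock": time; "qpos": joint angles; "qd": joint speeds; "tau": joint torques, N m; "eef_pos": TCP position; "tool_rot": TCP orientation; "force": force on the tool from outside, world axes, zero at the start; "torque": the same for the moment, N m; "width": finger opening in mm.
Only numpy, scipy, OpenCV 4.12 (cv2) and the standard library are available. Lean on these libraries where they do the work, as an engineer would, in place of code of your own. Each camera call takes 0.05 s, during which the arm holds its last target. There are 200 camera calls.

## Working session

There is one attempt and no reset: what is moved stays moved. The work goes in short steps, Python scripts to look and compute and a tool call to move; the robot and the scene stay as the last step left them, time stands still between calls to the robot, and variables do not carry over. Pictures are saved under pics/ and viewed, about 8 in all and at most 12, crops included, and the job is handed in when it is done.

Besides the shell and the picture viewer there is one more tool, called by a JSON object that holds its "fn" and its "kwargs". play_rows: Moves the arm, as the interface text tells. Its arguments: {"type":"object","properties":{"series":{"type":"array","items":{"type":"array","items":{"type":"number"}}}},"required":["series"]}

```bash
mkdir -p pics; ls
cat > h.py <<'E'
import numpy as np, cv2
from cell import status, viewer, order, ctrl
def grab(n):
    s=status.read_state(); d=viewer.get_image(n); d['s']=s; return d
def save(img,f,box=None,sc=1):
    if box: img=img[box[1]:box[3],box[0]:box[2]]
    img=cv2.resize(img,None,fx=sc,fy=sc,interpolation=cv2.INTER_CUBIC)
    cv2.imwrite('pics/'+f,img[:,:,::-1])
def cam(d):
    f=d['img'].shape[0]/2/np.tan(np.radians(d['vfov'])/2)
    return np.array([[f,0,d['cx']],[0,f,d['cy']],[0,0,1]]),cv2.Rodrigues(np.array(d['rvec'],float))[0],np.array(d['tvec'],float).ravel()
def ray(d,uv,z):
    K,R,t=cam(d); c=-R.T@t; r=R.T@np.linalg.inv(K)@[uv[0],uv[1],1]; return c+r*(z-c[2])/r[2]
def proj(d,p):
    K,R,t=cam(d); q=K@(R@np.array(p,float)+t); return q[:2]/q[2]
E
python3 - <<'E'
from h import *
print(status.read_state(),ctrl.tip_reach,[a for a in dir(ctrl) if a[0]!='_'])
for n in('top','side'):
    d=grab(n); print({k:v for k,v in d.items() if k not in('img','s')}); save(d['img'],n+'0.png',sc=1.5); np.save(n+'0.npy',d,allow_pickle=True)
E
```

```text
pics
{'clock': 0.0, 'qpos': array([ 1.22619748,  0.62934032,  0.03844435,  1.51838106, -0.02701654,
        0.99630216, -0.02003252]), 'qd': array([-0.00087251,  0.00065289, -0.000365  , -0.00030575,  0.00047645,
       -0.00122208, -0.00112942]), 'tau': array([-6.80946632e-04, -5.63404155e+01,  1.22657865e+00, -1.93446207e+01,
        1.11044492e-02,  1.04972773e-02,  9.91620482e-06]), 'eef_pos': array([ 178.74309504, -624.30372838,  241.38870244]), 'tool_rot': array([-3.13967975e+00,  1.29017995e-05,  2.78755101e-01]), 'force': array([0.17850926, 1.25356618, 0.76783314]), 'torque': array([0.03687759, 0.01588458, 0.00249395]), 'width': 85.33025410601239} 11.0 ['MotionError', 'tip_reach']
{'vfov': 42.413307104021364, 'cx': 256.65568452154895, 'cy': 183.0091873168632, 'rvec': array([ 2.17078511, -2.13368503,  0.14625351]), 'tvec': array([  91.34923276,  615.23020807, 1333.19643487])}
{'vfov': 47.85865431597377, 'cx': 248.8170840032988, 'cy': 189.84524826576612, 'rvec': array([ 0.540813  , -2.61604043,  1.32942725]), 'tvec': array([ 605.19101084,  160.89711527, 1156.93045885])}
```

View pics/top0.png

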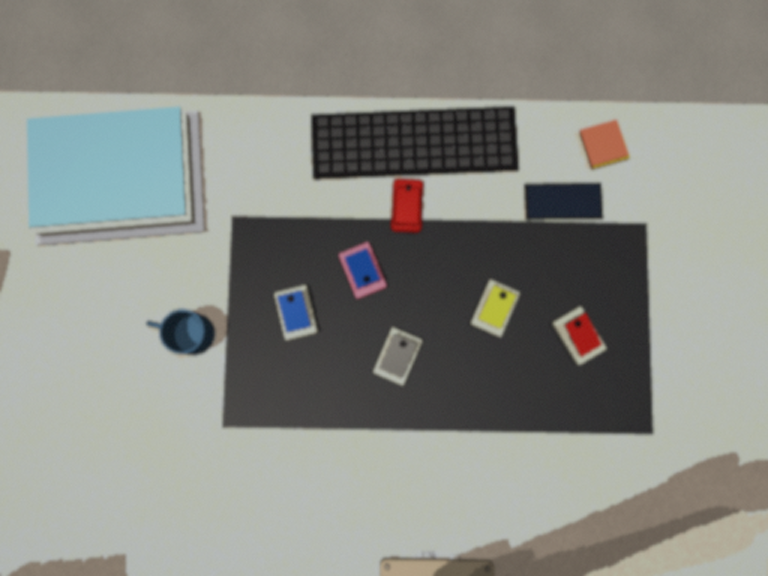

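View pics/side0.png

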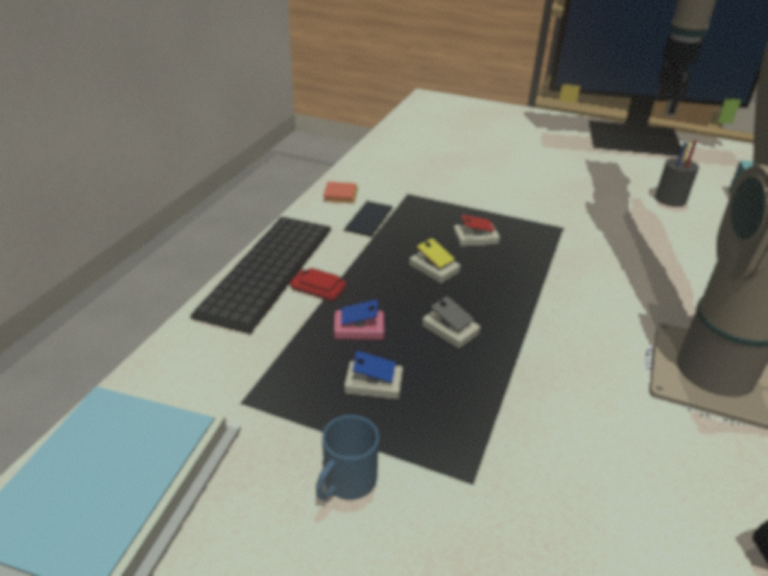

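Candidates (view px in the top picture): the red switch at (580,335) against the red mouse (407,205) and orange note (605,145). Yellow is only at (495,307). The blue switch with the white box is at (295,312), against the pink-boxed decoy (362,270) and the blue mug. Grey is at (398,355).

```bash
cat > m.py <<'E'
from h import *
T=np.load('top0.npy',allow_pickle=True).item(); S=np.load('side0.npy',allow_pickle=True).item()
# seed pixel (original image) of each rocker, top / side
seed={'red':((386,223),(318,148)),'yellow':((330,206),(290,168)),'blue':((197,210),(249,247)),'grey':((265,238),(302,213))}
def rocker(d,uv,r=32):
    u,v=uv; img=cv2.GaussianBlur(d['img'],(3,3),0).astype(int); ref=np.median(img[v-1:v+2,u-1:u+2].reshape(-1,3),0)
    m=(np.linalg.norm(img-ref,axis=2)<60).astype(np.uint8); n,l=cv2.connectedComponents(m); m=(l==l[v,u]).astype(np.uint8)
    c=max(cv2.findContours(m,0,2)[0],key=cv2.contourArea)
    hull=cv2.convexHull(c); M=cv2.moments(hull)
    hm=cv2.fillConvexPoly(np.zeros_like(m),hull,1); hm=cv2.dilate(hm,np.ones((3,3),np.uint8))
    g=img.sum(2).astype(float); lum=ref.sum()
    w=np.clip(lum*0.75-g,0,None)*cv2.erode(hm,np.ones((3,3),np.uint8),iterations=2) 
    yy,xx=np.mgrid[:g.shape[0],:g.shape[1]]
    dot=(np.array([(w*xx).sum(),(w*yy).sum()])/w.sum()) if w.sum() else None
    return np.array([M['m10']/M['m00'],M['m01']/M['m00']]),dot,cv2.minAreaRect(hull),cv2.contourArea(hull)
def tri(a,b):
    P=[]
    for d in(T,S):
        K,R,t=cam(d); P.append(K@np.c_[R,t])
    X=cv2.triangulatePoints(P[0],P[1],np.array(a,float).reshape(2,1),np.array(b,float).reshape(2,1)); return (X[:3]/X[3]).ravel()
for n,(a,b) in seed.items():
    ca,da,ra,A=rocker(T,a); cb,db,rb,B=rocker(S,b)
    print(n,'area',A,B,'c',ca.round(1),cb.round(1),'dot',da,db)
    c=ray(T,ca,45); print('  centre@45',c.round(1), 'tri centre',tri(ca,cb).round(1))
    if da is not None: 
        p=ray(T,da,52); print('  dot@52',p.round(1),'side->',ray(S,db,52).round(1) if db is not None else 0,'dist',np.linalg.norm((p-c)[:2]).round(1),'yaw',np.degrees(np.arctan2(*(p-c)[1::-1])).round(1), 'tri',tri(da,db).round(1) if db is not None else 0)
t=T['img'][120:270,160:430]; save(t,'crop.png',sc=2.9)
E
python3 m.py
```

```text
red area 345.0 177.5 c [388.5 222.2] [318.2 148.5] dot [384.78548212 215.36294691] None
  centre@45 [ 511.  -261.4   45. ] tri centre [ 510.5 -261.8   43.9]
  dot@52 [ 529.  -249.8   52. ] side-> 0 dist 21.4 yaw 32.9 tri 0
yellow area 424.0 194.5 c [331.1 204.1] [290.2 168.5] dot [334.92521203 196.28604472] [285.03986333 162.64123007]
  centre@45 [ 557.9 -104.2   45. ] tri centre [ 558.1 -104.4   43.7]
  dot@52 [ 579.1 -113.7   52. ] side-> [ 580.7 -117.5   52. ] dist 23.1 yaw -24.1 tri [ 579.  -113.1   55. ]
blue area 372.5 406.5 c [195.9 207.2] [249.1 244. ] dot [193.36931217 198.71957672] [239.96666667 240.40666667]
  centre@45 [543.1 267.8  45. ] tri centre [543.7 268.1  43.8]
  dot@52 [565.6 274.8  52. ] side-> [567.2 273.7  52. ] dist 23.5 yaw 17.3 tri [566.  274.8  53.2]
grey area 832.5 812.5 c [264.5 237.3] [300.4 214.6] dot [268.41783439 228.65987261] [294.64738462 208.48369231]
  centre@45 [463.9  77.9  45. ] tri centre [465.1  77.6  22.7]
  dot@52 [487.3  67.8  52. ] side-> [480.5  93.9  52. ] dist 25.5 yaw -23.4 tri [487.8  67.1  30. ]
```

View pics/crop.png

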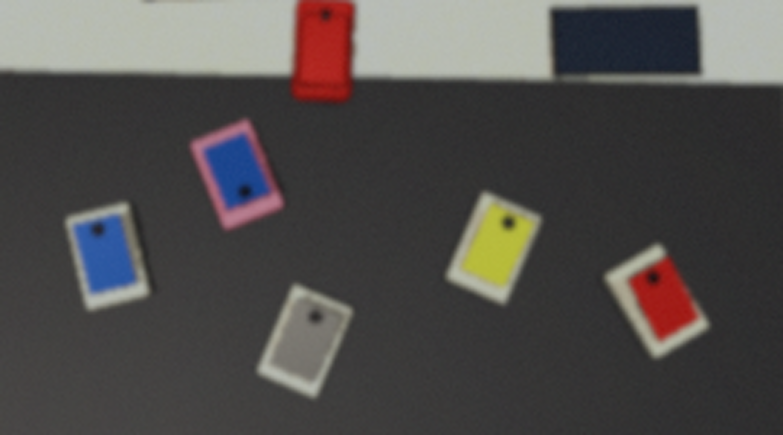

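```bash
cat > p.py <<'E'
from h import *
from scipy.spatial.transform import Rotation as Ro
def plan(x,y,z,yaw):
    s=status.read_state(); R=Ro.from_euler('xyz',s['tool_rot']).as_matrix()
    d=R.T@(np.array([x,y,z])-s['eef_pos'])/10; cur=np.degrees(s['tool_rot'][2])
    print('shift cm',d.round(2),'turn',round(-((yaw-cur+180)%360-180),1),'| pos',s['eef_pos'].round(1),'rot',s['tool_rot'].round(3),'F',s['force'].round(1),'q7',s['qpos'][6].round(2),'t',s['clock'],'w',s['width'].round(1))
if __name__=='__main__':
    import sys; plan(*map(float,sys.argv[1:]))
E
python3 p.py 531 -249 150 33
```

```text
Traceback (most recent call last):
  File "p.py", line 8, in <module>
    import sys; plan(*map(float,sys.argv[1:]))
                ~~~~^^^^^^^^^^^^^^^^^^^^^^^^^^
  File "p.py", line 6, in plan
    print('shift cm',d.round(2),'turn',round(-((yaw-cur+180)%360-180),1),'| pos',s['eef_pos'].round(1),'rot',s['tool_rot'].round(3),'F',s['force'].round(1),'q7',s['qpos'][6].round(2),'t',s['clock'],'w',s['width'].round(1))
                                                                                                                                                                                                          ^^^^^^^^^^^^^^^^
AttributeError: 'float' object has no attribute 'round'
```

```bash
sed -i "s/s\['width'\].round(1)/round(s['width'],1)/" p.py; python3 p.py 531 -249 150 33
```

```text
shift cm [ 44.2  -26.38   9.19] turn -17.0 | pos [ 178.7 -624.4  241.5] rot [-3.14   0.     0.279] F [ 0.4 -0.9 -0.5] q7 -0.02 t 0.1 w 85.0
```

{"fn": "play_rows", "kwargs": {"series": [[44.2, -26.4, 5, -17, 1], [44.2, -26.4, 5, -17, 1], [44.2, -26.4, 5, -17, 1], [44.2, -26.4, 5, -17, 1], [44.2, -26.4, 5, -17, 1], [44.2, -26.4, 5, -17, 1], [44.2, -26.4, 5, -17, 1], [44.2, -26.4, 5, -17, 1]]}}

```text
clock: 0.9
eef_pos: [452.2, -332.9, 203.3]
tool_rot: [-3.141, 0.0, 0.575]
force: [0.8, -0.5, 0.3]
width: -0.2
```

```bash
python3 p.py 531 -249 150 33
```

```text
shift cm [11.17 -2.75  5.33] turn -0.0 | pos [ 452.2 -332.9  203.3] rot [-3.141  0.     0.575] F [ 0.8 -0.5  0.3] q7 -0.44 t 0.9 w -0.2
```

{"fn": "play_rows", "kwargs": {"series": [[11.2, -2.7, 5.3, 0, 1], [11.2, -2.7, 5.3, 0, 1], [11.2, -2.7, 5.3, 0, 1], [11.2, -2.7, 5.3, 0, 1], [11.2, -2.7, 5.3, 0, 1], [11.2, -2.7, 5.3, 0, 1]]}}

```text
clock: 1.5
eef_pos: [529.7, -252.6, 150.9]
tool_rot: [3.141, 0.001, 0.573]
force: [0.3, -0.0, 0.9]
width: 0.0
```

Run:
```python
from h import *
from p import plan
plan(531,-249,150,33)
d=grab('wrist'); save(d['img'],'w1.png'); print(d['tool_from_camera'],d['vfov'],d['cx'],d['cy'])
plan(531,-249,75,33)
```

```text
shift cm [ 0.31 -0.23  0.09] turn -0.1 | pos [ 529.7 -252.6  150.9] rot [3.141e+00 1.000e-03 5.730e-01] F [ 0.3 -0.   0.9] q7 -0.63 t 1.5 w 0.0
[[-7.15650040e-04 -9.52658896e-01 -3.04040320e-01  7.79940369e+01]
 [ 9.99999688e-01 -5.80370424e-04 -5.35306534e-04  6.32231267e-01]
 [ 3.33508522e-04 -3.04040609e-01  9.52659014e-01 -1.32430968e+02]
 [ 0.00000000e+00  0.00000000e+00  0.00000000e+00  1.00000000e+00]] 70.55719219774632 255.92290789060448 194.68372580973963
shift cm [ 0.32 -0.26  7.61] turn -0.2 | pos [ 529.7 -252.8  151.1] rot [3.141e+00 1.000e-03 5.730e-01] F [ 0.9 -0.6 -0.1] q7 -0.63 t 1.55 w 0.0
```

View pics/w1.png

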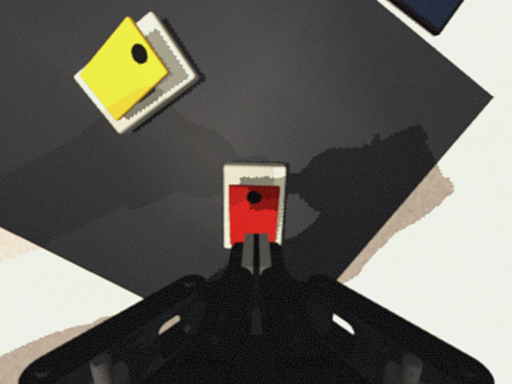

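The wrist view shows the red switch squarely ahead of the closed fingers, with its black dot at (254,197). The yellow dot is at (139,53). I'll cast rays to both as a check.

```bash
cat >> h.py <<'E'
from scipy.spatial.transform import Rotation as Ro
def wray(d,uv,z):
    K=np.array([[192/np.tan(np.radians(d['vfov'])/2),0,d['cx']],[0,192/np.tan(np.radians(d['vfov'])/2),d['cy']],[0,0,1]])
    A=np.eye(4); A[:3,:3]=Ro.from_euler('xyz',d['s']['tool_rot']).as_matrix(); A[:3,3]=d['s']['eef_pos']
    W=A@np.array(d['tool_from_camera']); r=W[:3,:3]@np.linalg.inv(K)@[uv[0],uv[1],1]
    return W[:3,3]+r*(z-W[2,3])/r[2]
E
python3 - <<'E'
from h import *
from p import plan
d=grab('wrist')
for n,uv,z in(('reddot',(254,197),52),('yeldot',(139,53),52),('red end l',(230,186),54),('red end r',(279,186),54)): print(n,wray(d,uv,z).round(1))
plan(531,-249,75,33)
E
```

```text
reddot [ 530.6 -250.9   52. ]
yeldot [ 580.8 -113.9   52. ]
red end l [ 528.4 -227.3   54. ]
red end r [ 551.7 -263.5   54. ]
shift cm [ 0.31 -0.26  7.62] turn -0.2 | pos [ 529.8 -252.8  151.2] rot [3.141 0.    0.573] F [-0.7  0.5  0.1] q7 -0.63 t 1.6 w 0.2
```

{"fn": "play_rows", "kwargs": {"series": [[0.35, -0.25, 4, 0, 1], [0.35, -0.25, 7.6, 0, 1], [0.35, -0.25, 7.6, 0, 1], [0.35, -0.25, 7.6, 0, 1]]}}

```text
clock: 2.0
eef_pos: [531.7, -247.9, 75.1]
tool_rot: [-3.141, 0.001, 0.574]
force: [0.3, 0.6, 0.9]
width: -0.2
```

```bash
python3 p.py 531.5 -249.2 57 33
```

```text
shift cm [-0.09  0.1   1.81] turn -0.1 | pos [ 531.7 -247.9   75.1] rot [-3.141e+00  1.000e-03  5.740e-01] F [0.3 0.6 0.9] q7 -0.64 t 2.0 w -0.2
```

Descend gently; tip should meet the raised end (~54) at TCP ≈ 65, on at ≈ 51.

{"fn": "play_rows", "kwargs": {"series": [[0, 0.1, 0.4, 0, 1], [0, 0.1, 0.7, 0, 1], [0, 0.1, 1.0, 0, 1], [0, 0.1, 1.3, 0, 1], [0, 0.1, 1.6, 0, 1], [0, 0.1, 1.9, 0, 1], [0, 0.1, 1.9, 0, 1]]}}

```text
clock: 2.7
eef_pos: [533.0, -247.7, 55.4]
tool_rot: [3.141, -0.0, 0.576]
force: [1.1, 0.6, 0.3]
width: -0.1
```

{"fn": "play_rows", "kwargs": {"series": [[0, 0, 0.2, 0, 1], [0, 0, 0.3, 0, 1], [0, 0, 0.4, 0, 1]]}}

```text
clock: 3.0
eef_pos: [532.9, -247.7, 51.7]
tool_rot: [3.141, -0.0, 0.576]
force: [1.7, 0.1, 3.0]
width: 0.1
```

{"fn": "play_rows", "kwargs": {"series": [[0, 0, 0.1, 0, 1], [0, 0, 0.15, 0, 1], [0, 0, 0.15, 0, 1]]}}

```text
clock: 3.3
eef_pos: [532.8, -247.8, 50.2]
tool_rot: [3.142, -0.0, 0.576]
force: [0.8, 1.6, 4.1]
width: -0.1
```

{"fn": "play_rows", "kwargs": {"series": [[0, 0, 0.1, 0, 1], [0, 0, 0.15, 0, 1], [0, 0, 0.15, 0, 1]]}}

```text
clock: 3.6
eef_pos: [532.8, -247.8, 48.9]
tool_rot: [3.141, -0.0, 0.575]
force: [0.3, 1.8, 5.2]
width: -0.0
```

{"fn": "play_rows", "kwargs": {"series": [[0, 0, -1, 0, 1], [0, 0, -3, 0, 1], [0, 0, -7, 0, 1], [0, 0, -10, 0, 1], [0, 0, -10, 0, 1]]}}

```text
clock: 4.1
eef_pos: [534.3, -249.2, 152.8]
tool_rot: [3.136, -0.003, 0.575]
force: [-0.3, 0.0, 0.9]
width: 0.1
```

Run:
```python
from h import *
from p import plan
d=grab('wrist'); save(d['img'],'w2.png',(150,100,350,260),2); plan(581.5,-114.3,150,-24)
d=grab('side'); save(d['img'],'s2.png',(200,120,400,280),3)
```

```text
shift cm [11.37 -8.64  0.06] turn 56.9 | pos [ 533.1 -248.6  150.7] rot [ 3.139e+00 -1.000e-03  5.750e-01] F [-0.2 -0.3 -0.7] q7 -0.64 t 4.15 w 0.0
```

View pics/s2.png

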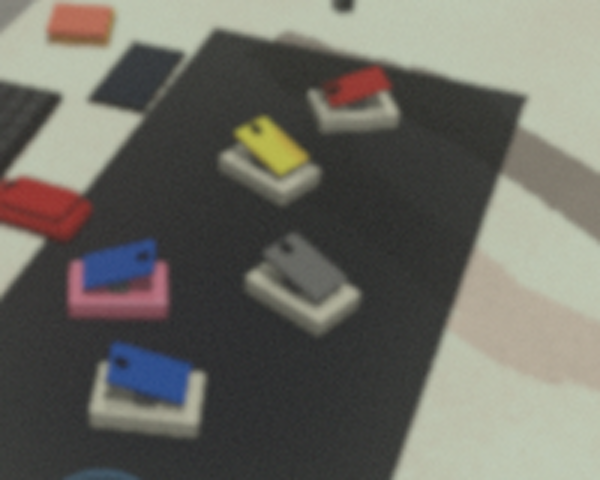

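The side crop shows red tipped over: its dotted left end, at crop (335,100), is now low. Yellow, blue and grey are still raised at their dots. Next is yellow.

{"fn": "play_rows", "kwargs": {"series": [[11.4, -8.6, 0, 57, 1], [11.4, -8.6, 0, 57, 1], [11.4, -8.6, 0, 57, 1], [11.4, -8.6, 0, 57, 1], [11.4, -8.6, 0, 57, 1], [11.4, -8.6, 0, 57, 1], [11.4, -8.6, 0, 57, 1], [11.4, -8.6, 0, 57, 1]]}}

```text
clock: 5.0
eef_pos: [580.0, -113.4, 146.9]
tool_rot: [3.14, 0.004, -0.42]
force: [-0.3, 0.7, 0.1]
width: -0.0
```

```bash
python3 p.py 581.8 -114.6 75 -24
```

```text
shift cm [0.24 0.02 7.19] turn -0.0 | pos [ 580.  -113.4  146.9] rot [ 3.14   0.004 -0.42 ] F [-0.3  0.7  0.1] q7 -1.61 t 5.0 w -0.0
```

{"fn": "play_rows", "kwargs": {"series": [[0.2, 0, 4, 0, 1], [0.2, 0, 7, 0, 1], [0.2, 0, 7, 0, 1], [0.2, 0, 7, 0, 1]]}}

```text
clock: 5.4
eef_pos: [582.6, -114.7, 78.1]
tool_rot: [3.141, 0.002, -0.419]
force: [0.3, -0.3, 1.1]
width: 0.1
```

Run:
```python
from h import *
from p import plan
plan(581.8,-114.6,56,-24)
d=grab('wrist'); save(d['img'],'w3.png',(150,100,350,260),2)
```

```text
shift cm [-0.07  0.02  2.21] turn 0.0 | pos [ 582.6 -114.7   78.1] rot [ 3.141e+00  2.000e-03 -4.190e-01] F [ 0.3 -0.3  1.1] q7 -1.57 t 5.4 w 0.1
```

View pics/w3.png

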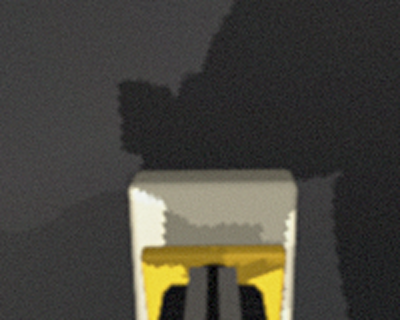

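The closed fingertips at crop (212,270) sit centred across the yellow rocker and just inside its raised end, covering the dot. I'll press down.

{"fn": "play_rows", "kwargs": {"series": [[0, 0, 0.4, 0, 1], [0, 0, 0.8, 0, 1], [0, 0, 1.1, 0, 1], [0, 0, 1.4, 0, 1], [0, 0, 1.7, 0, 1], [0, 0, 2.0, 0, 1], [0, 0, 2.3, 0, 1], [0, 0, 2.5, 0, 1]]}}

```text
clock: 6.25
eef_pos: [584.0, -114.7, 53.6]
tool_rot: [-3.141, -0.001, -0.419]
force: [1.9, -0.8, 2.2]
width: -0.2
```

{"fn": "play_rows", "kwargs": {"series": [[0, 0, 0.1, 0, 1], [0, 0, 0.2, 0, 1], [0, 0, 0.2, 0, 1]]}}

```text
clock: 6.55
eef_pos: [583.6, -114.5, 51.7]
tool_rot: [-3.142, -0.001, -0.419]
force: [2.5, -1.2, 1.7]
width: -0.2
```

{"fn": "play_rows", "kwargs": {"series": [[0, 0, 0.1, 0, 1], [0, 0, 0.2, 0, 1], [0, 0, 0.2, 0, 1]]}}

```text
clock: 6.85
eef_pos: [583.6, -114.5, 49.8]
tool_rot: [-3.141, -0.0, -0.419]
force: [3.1, -0.7, 3.8]
width: -0.3
```

{"fn": "play_rows", "kwargs": {"series": [[0, 0, 0.1, 0, 1], [0, 0, 0.1, 0, 1]]}}

```text
clock: 7.05
eef_pos: [583.6, -114.5, 48.9]
tool_rot: [-3.141, -0.0, -0.419]
force: [2.7, -0.7, 6.1]
width: 0.2
```

{"fn": "play_rows", "kwargs": {"series": [[0, 0, -1, 0, 1], [0, 0, -3, 0, 1], [0, 0, -7, 0, 1], [0, 0, -10, 0, 1], [0, 0, -10, 0, 1]]}}

```text
clock: 7.55
eef_pos: [584.5, -114.6, 152.5]
tool_rot: [-3.14, -0.004, -0.419]
force: [0.1, -0.0, -0.1]
width: 0.2
```

Run:
```python
from h import *
from p import plan
d=grab('side'); save(d['img'],'s3.png',(200,120,400,280),3)
plan(568,275.4,150,17)
```

```text
shift cm [-17.25 -34.96   0.05] turn -41.0 | pos [ 583.3 -114.2  150.4] rot [-3.141e+00 -1.000e-03 -4.190e-01] F [ 0.3 -0.1 -1.1] q7 -1.6 t 7.6 w 0.1
```

View pics/s3.png

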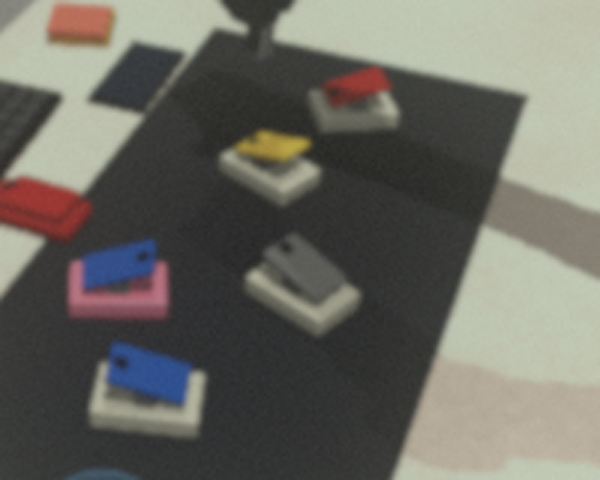

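The yellow dotted end, at crop (245,145), is now down; red is still on and blue and grey are unchanged. Next is blue in the white box.

{"fn": "play_rows", "kwargs": {"series": [[-17.2, -35, 0, -41, 1], [-17.2, -35, 0, -41, 1], [-17.2, -35, 0, -41, 1], [-17.2, -35, 0, -41, 1], [-17.2, -35, 0, -41, 1], [-17.2, -35, 0, -41, 1], [-17.2, -35, 0, -41, 1], [-17.2, -35, 0, -41, 1]]}}

```text
clock: 8.4
eef_pos: [565.8, 278.4, 146.8]
tool_rot: [-3.141, 0.005, 0.299]
force: [0.4, -0.2, -0.9]
width: -0.1
```

{"fn": "play_rows", "kwargs": {"series": [[0, 0, 0, 0, 1], [0, 0, 0, 0, 1]]}}

```text
clock: 8.6
eef_pos: [566.5, 275.9, 146.8]
tool_rot: [3.141, 0.005, 0.299]
force: [-0.6, -0.5, -0.6]
width: 0.2
```

```bash
python3 p.py 567.7 275.4 76 17
```

```text
shift cm [0.14 0.08 7.07] turn 0.1 | pos [566.5 275.9 146.8] rot [3.141 0.005 0.299] F [-0.6 -0.5 -0.6] q7 -1.67 t 8.6 w 0.2
```

{"fn": "play_rows", "kwargs": {"series": [[0.1, 0.1, 4, 0, 1], [0.1, 0.1, 7, 0, 1], [0.1, 0.1, 7, 0, 1], [0.1, 0.1, 7, 0, 1]]}}

```text
clock: 9.0
eef_pos: [569.8, 272.5, 78.2]
tool_rot: [3.14, 0.002, 0.294]
force: [0.4, -0.6, 1.0]
width: 0.3
```

Run:
```python
from h import *
from p import plan
plan(567.7,275.4,56,17)
d=grab('wrist'); save(d['img'],'w4.png',(150,100,350,260),2)
```

```text
shift cm [-0.11 -0.34  2.22] turn -0.2 | pos [569.8 272.5  78.2] rot [3.14e+00 2.00e-03 2.94e-01] F [ 0.4 -0.6  1. ] q7 -1.65 t 9.0 w 0.3
```

View pics/w4.png

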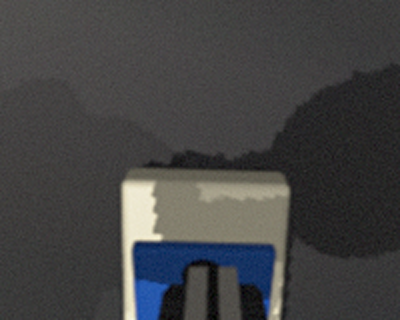

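The fingertips at crop (212,270) are over the white-boxed blue rocker, about 3 mm to the right of its centreline. I'll correct that while pressing.

{"fn": "play_rows", "kwargs": {"series": [[-0.1, -0.3, 0.4, 0, 1], [-0.1, -0.3, 0.8, 0, 1], [-0.1, -0.3, 1.1, 0, 1], [-0.1, -0.3, 1.4, 0, 1], [-0.1, -0.3, 1.7, 0, 1], [-0.1, -0.3, 2.0, 0, 1], [-0.1, -0.3, 2.3, 0, 1], [-0.1, -0.3, 2.5, 0, 1]]}}

```text
clock: 9.85
eef_pos: [569.0, 277.4, 53.8]
tool_rot: [-3.141, -0.002, 0.296]
force: [2.4, 0.7, 2.9]
width: 0.3
```

{"fn": "play_rows", "kwargs": {"series": [[0, 0, 0.1, 0, 1], [0, 0, 0.2, 0, 1], [0, 0, 0.2, 0, 1]]}}

```text
clock: 10.15
eef_pos: [568.6, 277.3, 51.7]
tool_rot: [-3.142, -0.001, 0.296]
force: [2.6, 0.8, 2.0]
width: -0.1
```

{"fn": "play_rows", "kwargs": {"series": [[0, 0, 0.1, 0, 1], [0, 0, 0.2, 0, 1], [0, 0, 0.2, 0, 1]]}}

```text
clock: 10.45
eef_pos: [568.5, 277.3, 49.9]
tool_rot: [-3.142, -0.001, 0.296]
force: [2.2, 1.1, 4.6]
width: -0.1
```

{"fn": "play_rows", "kwargs": {"series": [[0, 0, 0.1, 0, 1], [0, 0, 0.1, 0, 1]]}}

```text
clock: 10.65
eef_pos: [568.6, 277.3, 49.1]
tool_rot: [-3.142, -0.001, 0.296]
force: [1.6, 0.5, 6.7]
width: 0.2
```

{"fn": "play_rows", "kwargs": {"series": [[0, 0, -1, 0, 1], [0, 0, -3, 0, 1], [0, 0, -7, 0, 1], [0, 0, -10, 0, 1], [0, 0, -10, 0, 1], [0, 0, -10, 0, 1]]}}

```text
clock: 11.25
eef_pos: [567.0, 276.9, 148.8]
tool_rot: [-3.142, 0.002, 0.296]
force: [0.3, 0.1, -0.3]
width: 0.0
```

Run:
```python
from h import *
d=grab('side'); save(d['img'],'s4.png',(200,120,400,320),3); print(d['s']['force'].round(1),d['s']['eef_pos'])
S=np.load('side0.npy',allow_pickle=True).item()['img'].astype(int)
for n,b in dict(phone=(230,130,262,160),mouse=(190,175,235,202),mug=(208,275,256,335),grey=(280,195,322,232)).items():
    print(n,np.abs(d['img'].astype(int)-S)[b[1]:b[3],b[0]:b[2]].max(2).mean().round(1))
```

```text
[ 0.3  0.1 -0.3] [566.95913441 276.88335404 148.77814915]
phone 47.4
mouse 8.1
mug 5.4
grey 8.7
```

View pics/s4.png

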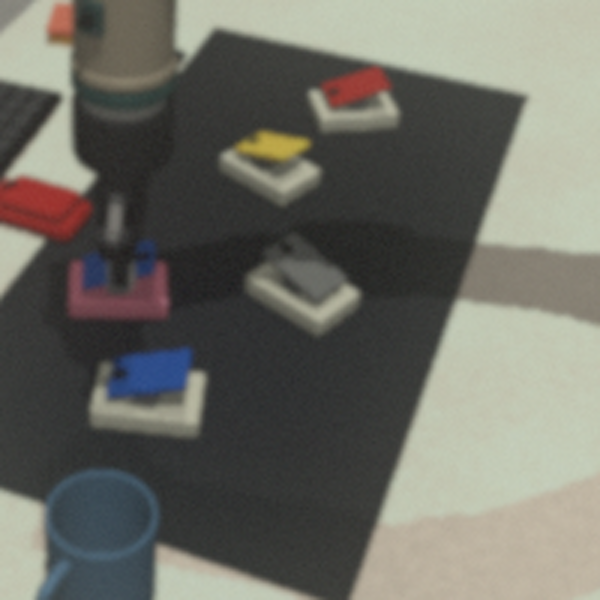

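The blue dotted end, at crop (118,375), is now down, and red and yellow are still on. Grey is still raised, the boxes, mouse and mug look unmoved, and the arm hides the phone. The gripper is clear of everything, so I'm handing in.

```bash
python3 -c "
from cell import order; print(order.finish_job())"
```

```text
the job is handed in; nothing more can be done
None
```

I tapped the red, yellow and blue rockers over in that order with the closed fingertips and handed the job in at about 11.3 s. No verdict was reported.

- **Force:** I pressed each rocker down to its stop. The highest upward force reading between moves was 5.2 N on red, 6.1 N on yellow and 6.7 N on blue, well under the 20 N limit.
- **Rockers:** The last side picture shows the dotted ends of red, yellow and blue down and grey still raised. I judged the tilt from the pictures and did not measure it in radians.
- **Everything else:** The switch boxes, mouse and mug look unmoved, and the gripper was about 100 mm above the switches with no contact force.
- **Phone not checked:** In the last picture the arm hid the phone, so its before-and-after comparison meant nothing (47 against 5 to 9 for the mouse, mug and grey switch). The arm was never brought down near it, and it looked unmoved in the side picture taken after yellow.

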